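# Push a berry punnet down the guide lane onto the scale and weigh it

## Task

Using only the fingertips, push the berry punnet that stands on the white infeed board straight down the lane between the two guide rails until it sits wholly on the steel weighing plate, with neither the punnet nor the robot ever touching a rail or the end stop; it stands askew, so line it up with the lane before it goes in. Then let go of it and press the black button on the scale console right down to take the weight. Slide the punnet only, never lift or tip it, and leave everything else on the bench where it is.

Things in the scene. Friction and masses are not known exactly. Their poses are not given: they have to be found in the camera images.
- lane: Fixed low weighing lane lying on the bench, 12 mm high: its flat top is the sliding surface at z = 12 mm above the bench. Origin on the bench under the lane's middle; its +x is the push direction, +y the left of it. From x = -250 to -20 mm it is an open white infeed board 270 mm wide (y = -135 to +135) without rails; then a white strip, and from x = 55 to 235 mm the bare steel weighing plate, all flush at the same height. The two rails start at x = -35 mm.
- rail_left: Aluminium guide rail on the lane's left (+y), 275 mm long (along x), 10 mm thick, 30 mm high, standing on the 12 mm high lane. Origin at the centre of its underside, which lies at lane x = 102.5, y = 69 mm; same axes as the lane. The free width between the rails is 128 mm (lane y = -64 to +64).
- rail_right: The same rail on the lane's right, at lane x = 102.5, y = -69 mm.
- stop: Aluminium end stop across the far end of the lane behind the weighing plate, 128 mm wide, 10 mm thick, 30 mm high; origin at the centre of its underside, near face at lane x = 245 mm.
- plate_mid (a point): Centre of the steel weighing plate (180 mm along the lane, the full width between the rails) on its top face, 12 mm above the bench, at lane x = 145, y = 0; axes as the lane.
- punnet: The clear plastic clamshell punnet of dark berries with a blank white label, loose on the white infeed board: 130 mm long (its x), 104 mm wide (its y), 58 mm high, rectangular, about 0.2 to 0.4 kg. Origin at the centre of its underside. It starts before the rails, off the lane's centre line by up to 30 mm and turned by up to 0.25 rad from the lane's axes (its +x roughly along the lane's +x). It slides with friction and stops when not pushed.
- weigh_button (a joint): Travel of the console's push button in m: 0 up, 0.006 fully down; sprung, about 4 N to push it fully down; it counts as pressed beyond 0.004.
- weigh_button_top (a point): Centre of the top face of the round black button, 30 mm in diameter, on the grey scale console (100 x 110 x 45 mm, fixed, just beyond the end of the lane; its raised display, on the side away from the lane, is 66 mm above the bench). The button is pressed straight down.
- label_roll: Bystander: paper label roll lying flat, 80 mm across, 45 mm high, to the right of the lane; origin at the centre of its underside.
- tub: Bystander: white round tub, 76 mm across, 70 mm high, to the right of the infeed board; origin at the centre of its underside.
- weight: Bystander: brass test weight, 44 mm across, 52 mm high, to the left of the lane; origin at the centre of its underside.
- spare_punnet: Bystander: a second punnet of the same kind, standing on the bench itself, beside the right rail; origin at the centre of its underside.
- marker: Bystander: black marker pen lying on the bench, 130 mm long, 16 mm thick, to the left of the lane; origin at its underside, in the middle.
Mind the look-alikes: they are no part of the job. What is shaped like the punnet but green, pink or purple is not meant.

How it is judged:
On the way, in this order (a step that is already met when the one before it is completed fails the run):
1. the punnet rests wholly on the weighing plate, untouched (x of punnet in the frame of plate_mid between -0.025 and 0.025 m and y of punnet in the frame of plate_mid between -0.013 and 0.013 m and z of punnet in the frame of plate_mid below 0.006 m and angle between punnet's own z axis and vertical below 0.08 rad and linear speed of punnet below 0.02 m/s and contact force between each of the arm, the fingers and punnet below 0.1 N), for 0.2 s.
2. then the button is pressed down while the punnet rests on the plate (all of step 1 and value of joint weigh_button above 0.004 m), for 0.05 s.
At the end, for the whole second after the job is handed in: The punnet rests flat and untouched on the weighing plate, its centre within 25 mm of the plate's centre along the lane and within 13 mm of the centre line, and the button is up again (all of step 1 and value of joint weigh_button below 0.002 m).
It fails at once if the punnet or the robot touches a guide rail (contact force between anything else and rail_left above 0.2 N or contact force between anything else and rail_right above 0.2 N).
It fails at once if the punnet or the robot touches the end stop (contact force between anything else and stop above 0.2 N).
It fails at once if the punnet is lifted off the lane or tipped (z of punnet in the frame of lane above 0.022 m or angle between punnet's own z axis and vertical above 0.15 rad).
It fails at once if another thing on the bench is shifted by more than 15 mm or knocked over (distance of any of label_roll, tub, weight, spare_punnet, marker from where it was at the start of the episode above 0.015 m or angle between any of label_roll, tub, weight, spare_punnet's own z axis and vertical above 0.3 rad).
It also fails if it takes over 69 s, if anything falls off the work surface, if the arm or the gripper's body presses on something with over 40 N, if the wrist force passes 120 N, or if a joint passes its speed limit or range.

## Robot

A 7-joint arm with a two-finger parallel gripper is mounted at the origin on the work surface. World frame = base frame: x ahead of the robot, y to its left, z up, the work surface at z = 0. Lengths are in m, angles in rad, forces in N, time in s.
With the tool pointing down it reaches from about 0.4 to 0.875 m from the base axis. Payload 19.3 kg.
Tool frame: the origin (TCP) lies at the very end of the fingers, on their centre line; the grasp point (between the pads) lies 19 mm behind it; z points along the fingers, y is the direction in which the jaws open and shut (so a half turn about z gives the same grasp; the last joint's range is limited). The gripper opens to 85 mm and grips with 20 to 120 N. Pads are 22 mm wide; open, the fingers measure 114 mm over their backs; the gripper's body (76 mm by 85 mm) begins 54 mm behind the grasp point. The pads swing forward as they close: fully open they stand 13 mm farther back than shut.
Start: joints at [1.063, 0.521, -0.036, 1.599, 0.021, 1.021, -0.113], TCP at [0.265, -0.566, 0.231] pointing down, gripper open.
Joint ranges: [-2.91, 2.91], [-0.3, 2.13], [-1.5, 1.42], [0.17, 2.43], [-1.26, 4.41], [0.16, 1.93], [-2.52, 2.52]. Speed limits (rad/s): [1.89, 1.89, 2.39, 2.39, 3.01, 3.01, 3.01].

## Interface

Orientations are given as [roll, pitch, yaw] about the fixed x, y, z axes, in that order (R = Rz(yaw) Ry(pitch) Rx(roll)).
In Python, from workcell import bot, vision, job_done gives the robot as it stands.
- The arm moves only by the tool arm_command, never from a script. Its arguments are lists of equal length, an entry for each row: "gripper": the finger opening in cm, from 0 to 8.54; "slide": the shift along the tool's x, y, z in cm, a list of three; "turn": the turn, a rotation vector about the tool's x, y, z in degrees, a list of three. A call has 1 to 5 rows; each row is the pose to reach, as a shift and turn from the pose commanded when the call began, along the tool's axes at that moment; what a row does not reach only later rows make up. A row lasts 1/8 s, in which the tool goes at most 62.5 mm and 10.7 degrees, less where a joint would pass 70% of its speed; a pose out of reach is approached as far as the arm can. A call with a gripper value outside its range is refused whole. The fingers move at their own pace and stop on an object; "force" is the grip in N (left out, the last holds). Time passes only in rows, so rows that repeat a pose let the fingers close. It gives the time, the measured TCP pose, the force and the opening at its end, in the units of the state.
- bot.observe(): the state, without advancing time (a new reading comes with each control period).
- vision.grab_frame(name): name is "scene" or "side" or "wrist"; returns the picture (480x640x3 uint8, blue, green, red); there is no depth.
- vision.camera_model(name): a dict with "mtx" (3x3 intrinsics, pixels), "T" (4x4, takes a point from camera to world coordinates). Camera axes: x right, y down, z forward; pixel columns grow to the right and rows downward; lengths in m; the calibration is good to about 2 mm. The wrist camera is an equidistant fisheye: a pixel r from the principal point sees the ray r / f radians off the axis. A picture is of the moment at which its call begins: read the wrist's pose just before it. camera_model takes no time and is no camera call; for the wrist camera it gives the pose at the moment of the call.
- job_done(): hands the job in, once; it reports no verdict.
The state is a dict: "clock": time; "qpos": joint angles; "qd": joint speeds; "joint_efforts": joint torques, N m; "position": TCP position; "tool_rot": TCP orientation; "force": force on the tool from outside, world axes, zero at the start; "moment": the same for the moment, N m; "grip_width": finger opening in m.
Only numpy, scipy, OpenCV 4.12 (cv2) and the standard library are available. Lean on these libraries where they do the work, as an engineer would, in place of code of your own. Each camera call takes 0.05 s, during which the arm holds its last target. There are 200 camera calls.

## Working session

There is one attempt and no reset: what is moved stays moved. The work goes in short steps, Python scripts to look and compute and a tool call to move; the robot and the scene stay as the last step left them, time stands still between calls to the robot, and variables do not carry over. Pictures are saved under pics/ and viewed, about 8 in all and at most 12, crops included, and the job is handed in when it is done.

Besides the shell and the picture viewer there is one more tool, called after "Request:" as name(argument=value, ...), one argument or row to a line, values as JSON. arm_command: Moves the arm, as the interface text tells. Its arguments: {"type":"object","properties":{"gripper":{"type":"array","items":{"type":"number"}},"slide":{"type":"array","items":{"type":"array","items":{"type":"number"}}},"turn":{"type":"array","items":{"type":"array","items":{"type":"number"}}},"force":{"type":"number"}},"required":["gripper","slide","turn"]}

```bash
mkdir -p pics
cat > h.py <<'E'
import numpy as np, cv2
from workcell import bot, vision, job_done
def ray(name,uv,z,m=None):
    m=m or vision.camera_model(name); K=np.array(m["mtx"]);T=np.array(m["T"])
    uv=np.atleast_2d(np.array(uv,float)); out=[]
    for u,v in uv:
        d=np.array([(u-K[0,2])/K[0,0],(v-K[1,2])/K[1,1],1])
        if name=="wrist":
            r=np.hypot(d[0],d[1]); d=np.array([d[0]/r*np.sin(r),d[1]/r*np.sin(r),np.cos(r)])
        d=T[:3,:3]@d; o=T[:3,3]; out.append(o+d*(z-o[2])/d[2])
    return np.array(out)
def proj(name,P):
    m=vision.camera_model(name); K=np.array(m["mtx"]);T=np.array(m["T"])
    c=(np.atleast_2d(P)-T[:3,3])@T[:3,:3]
    return np.c_[c[:,0]/c[:,2]*K[0,0]+K[0,2],c[:,1]/c[:,2]*K[1,1]+K[1,2]]
E
python3 - <<'E'
from h import *
print(bot.observe())
for n in ["scene","side"]:
    cv2.imwrite(f"pics/{n}0.png",vision.grab_frame(n)); m=vision.camera_model(n);print(n,m)
E
```

```text
{'clock': 0.0, 'qpos': array([ 1.06280929,  0.52202287, -0.03631419,  1.59999144,  0.0212357 ,
        1.02111502, -0.11281735]), 'qd': array([-1.07216053e-03,  9.99478912e-05, -1.34262796e-03, -1.17339041e-04,
       -5.94932571e-04,  3.54369581e-04, -5.23861228e-04]), 'joint_efforts': array([-4.01306315e-04, -9.27112055e+01,  1.98011935e+00, -3.69943678e+01,
        1.78480911e-02,  8.02352006e-03, -5.14047906e-05]), 'position': array([ 0.26476806, -0.56577644,  0.23072631]), 'tool_rot': array([-3.14044784e+00,  1.19462973e-04,  4.37766689e-01]), 'force': array([-0.30379547, -0.42442377, -0.25865906]), 'moment': array([ 0.02825256, -0.02757   , -0.00221866]), 'grip_width': 0.08558933159948995}
scene {'mtx': array([[571.41561721,   0.        , 312.68128523],
       [  0.        , 571.41561721, 235.6287092 ],
       [  0.        ,   0.        ,   1.        ]]), 'T': array([[ 0.79622041,  0.40802345, -0.4467101 ,  1.04101894],
       [ 0.60490972, -0.55011093,  0.57572753, -0.75538828],
       [-0.01082977, -0.7286253 , -0.68482691,  0.85880279],
       [ 0.        ,  0.        ,  0.        ,  1.        ]])}
side {'mtx': array([[591.75629031,   0.        , 324.66267171],
       [  0.        , 591.75629031, 237.2641707 ],
       [  0.        ,   0.        ,   1.        ]]), 'T': array([[-0.77081289, -0.4055474 ,  0.49130316, -0.01417527],
       [-0.63664565,  0.51823589, -0.57106382,  0.57533075],
       [-0.02301748, -0.75296937, -0.65765289,  0.82356576],
       [ 0.        ,  0.        ,  0.        ,  1.        ]])}
```

View pics/scene0.png

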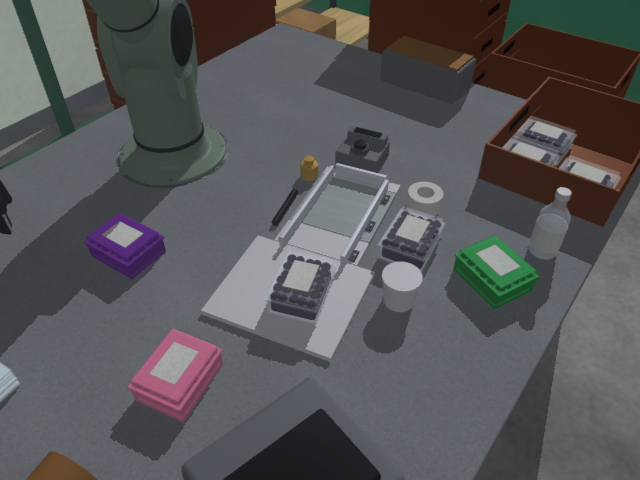

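View pics/side0.png

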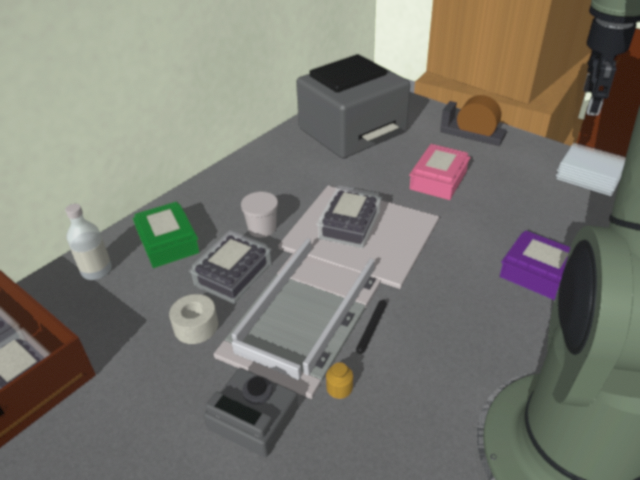

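The scene view shows the lane with its infeed board around (290,290), the steel plate at (345,205) and the console at (362,148). Possible look-alikes in the scene image are:
- dark punnet on the board, at (302,285)
- spare punnet on the bench, at (412,235)
- purple (125,243), pink (176,372) and green (497,268)
- crate punnets, around (548,135)

By the description I choose the one at (302,285), on the white board, and will check it in a close crop.

Run:
```python
from h import *
im=cv2.imread("pics/scene0.png")
c=cv2.resize(im[130:365,195:405],None,fx=2.5,fy=2.5,interpolation=cv2.INTER_CUBIC)
cv2.imwrite("pics/crop1.png",c)
for n,P in dict(scene=[(205,310),(330,357),(370,275),(255,238)],side=[(330,187),(437,216),(405,286),(283,248)]).items():
    print(n,ray(n,P,.012).round(3).tolist())
hsv=cv2.cvtColor(im,cv2.COLOR_BGR2HSV)
for p in [(230,300),(345,320),(302,273),(345,205),(362,148),(360,240),(150,330)]: print(p,hsv[p[1],p[0]])
```

```text
scene [[0.449, -0.331, 0.012], [0.702, -0.274, 0.012], [0.651, -0.067, 0.012], [0.393, -0.124, 0.012]]
side [[0.695, -0.273, 0.012], [0.445, -0.333, 0.012], [0.382, -0.115, 0.012], [0.638, -0.051, 0.012]]
(230, 300) [129  11 166]
(345, 320) [120   9 170]
(302, 273) [ 70   5 168]
(345, 205) [ 97  17 138]
(362, 148) [110  26  30]
(360, 240) [105  14 110]
(150, 330) [111  17 104]
```

View pics/crop1.png

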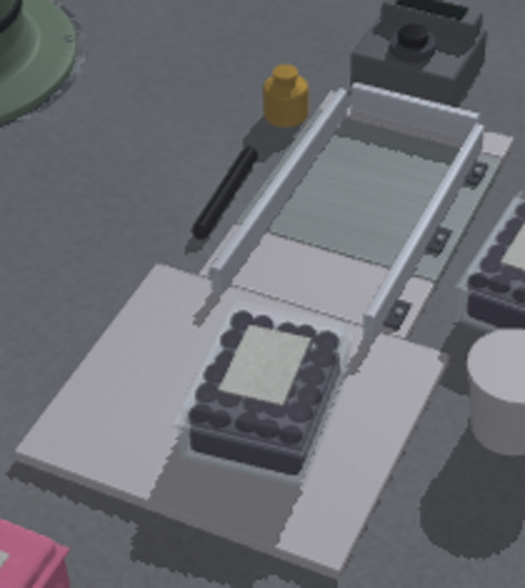

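The crop confirms the dark-berry punnet with a white label on the white board, with the label at crop (266,364). It stands before the rails, turned slightly relative to the lane.

```bash
cat > meas.py <<'E'
from h import *
def fitq(mask,Q,tol=4):
    cs,_=cv2.findContours(mask,cv2.RETR_LIST,cv2.CHAIN_APPROX_NONE); pts=np.vstack([c[:,0] for c in cs]).astype(float)
    Q=np.array(Q,float);L=[]
    for a,b in zip(Q,np.roll(Q,-1,0)):
        d=(b-a);l=np.hypot(*d);d/=l;n=np.array([-d[1],d[0]]);t=(pts-a)@d;e=(pts-a)@n
        s=pts[(t>.06*l)&(t<.94*l)&(abs(e)<tol)]
        v=cv2.fitLine(s.astype(np.float32),cv2.DIST_HUBER,0,.01,.01).ravel(); nn=np.array([-v[1],v[0]]); L.append((nn,nn@v[2:]))
    return np.array([np.linalg.solve([L[i-1][0],L[i][0]],[L[i-1][1],L[i][1]]) for i in range(4)])
E
python3 - <<'E'
from meas import *
G=dict(scene=[(202.5,309.5),(330,352),(373,274),(258,236)],side=[(330,187),(437,216),(405,286),(283,248)])
LB=dict(scene=(302,276),side=(349,205))
for n in G:
    im=cv2.imread(f"pics/{n}0.png");h=cv2.cvtColor(im,cv2.COLOR_BGR2HSV)
    m=((h[...,2]>135)&(h[...,1]<40)).astype(np.uint8)*255
    q=fitq(m,G[n]); P=ray(n,q,.012)
    print(n,q.round(1).tolist(),P[:,:2].round(4).tolist())
    e=np.roll(P,-1,0)-P; print(" len",np.linalg.norm(e,axis=1).round(4),"ang",np.degrees(np.arctan2(e[:,1],e[:,0])).round(2))
    k,l,s,c=cv2.connectedComponentsWithStats(((h[...,2]>125)&(h[...,1]<60)).astype(np.uint8))
    i=l[LB[n][1],LB[n][0]]; print(" label",s[i])
    cn=cv2.findContours((l==i).astype(np.uint8),cv2.RETR_EXTERNAL,cv2.CHAIN_APPROX_NONE)[0][0][:,0]
    W=ray(n,cn,.07)[:,:2]; r=cv2.minAreaRect((W*1000).astype(np.float32)); print(" rect",r)
E
```

```text
scene [[200.60000610351562, 310.1000061035156], [331.20001220703125, 354.8999938964844], [373.8999938964844, 271.5], [257.6000061035156, 234.89999389648438]] [[0.4425, -0.3357], [0.7014, -0.2694], [0.6523, -0.054], [0.3912, -0.1127]]
 len [0.2673 0.221  0.2676 0.2288] ang [  14.34  102.85 -167.33  -77.06]
 label [  201   165   199   193 13582]
 rect ((549.69140625, -97.07669067382812), (251.346435546875, 491.8204650878906), 12.945294380187988)
side [[325.8999938964844, 186.6999969482422], [438.70001220703125, 215.89999389648438], [398.79998779296875, 287.20001220703125], [278.5, 245.60000610351562]] [[0.7029, -0.2682], [0.4427, -0.3353], [0.39, -0.1052], [0.6504, -0.0508]]
 len [0.2687 0.2362 0.266  0.2237] ang [-165.53  102.91   11.79  -76.41]
 label [  213   185   226   214 17309]
 rect ((477.19769287109375, -10.083984375), (253.94351196289062, 500.6230163574219), 13.054697036743164)
```

Request:
arm_command(
  gripper=[5,5,5,5,5],
  slide=[
    [4.3,-2.6,-2.4],
    [8.6,-5.2,-4.8],
    [12.9,-7.8,-7.2],
    [17.1,-10.4,-9.6],
    [21.4,-13,-12],
  ],
  turn=[
    [0,0,2],
    [0,0,5],
    [0,0,7],
    [0,0,10],
    [0,0,12],
  ],
)

```text
clock: 0.72
position: [0.4042, -0.3561, 0.352]
tool_rot: [-3.141, 0.0, 0.227]
force: [0.9, -0.1, 0.4]
grip_width: 0.0503
```

Request:
arm_command(
  gripper=[5,5,5,5,5],
  slide=[
    [3.6,-3.4,0],
    [7.2,-6.8,0],
    [10.8,-10.2,0],
    [14.4,-13.6,0],
    [17.9,-17,0],
  ],
  turn=[
    [0,0,0],
    [0,0,0],
    [0,0,0],
    [0,0,0],
    [0,0,0],
  ],
)

```text
clock: 1.35
position: [0.5401, -0.1501, 0.3511]
tool_rot: [-3.141, 0.0, 0.228]
force: [0.7, -0.2, 0.9]
grip_width: 0.0501
```

Run:
```python
from h import *
s=bot.observe();print(s["position"],s["tool_rot"],s["qpos"].round(2),s["force"])
m=vision.camera_model("wrist");print(m)
np.savez("w1.npz",mtx=m["mtx"],T=m["T"])
cv2.imwrite("pics/w1.png",vision.grab_frame("wrist"))
```

```text
[ 0.54014539 -0.150092    0.35109925] [-3.14146940e+00  3.31854742e-04  2.28197667e-01] [ 0.31  0.32 -0.19  1.6   0.06  1.23 -1.24] [ 0.65186166 -0.15799837  0.93387318]
{'mtx': array([[371.64829954,   0.        , 324.32572293],
       [  0.        , 371.64829954, 242.3918737 ],
       [  0.        ,   0.        ,   1.        ]]), 'T': array([[ 2.26536310e-01, -9.19564212e-01, -3.21065351e-01,
         6.22842407e-01],
       [-9.74002417e-01, -2.14135057e-01, -7.39288057e-02,
        -1.30306932e-01],
       [-7.69063410e-04,  3.29465987e-01, -9.44167131e-01,
         4.94330908e-01],
       [ 0.00000000e+00,  0.00000000e+00,  0.00000000e+00,
         1.00000000e+00]])}
```

View pics/w1.png

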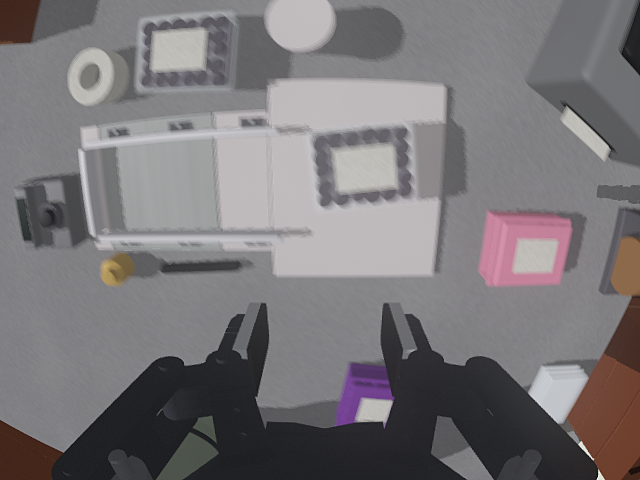

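The wrist view shows the punnet label at (365,167) on the board, whose corners are about (270,82), (445,84), (435,276) and (274,276). The rails run left to x≈85, the steel plate is at (165,185) and the black button at (50,215).

```bash
cat > w.py <<'E'
from meas import *
def lab(im,seed,thr):
    h=cv2.cvtColor(im,cv2.COLOR_BGR2HSV).astype(int)
    b,g,r=[im[...,i].astype(int) for i in range(3)]
    m=((g-b>=thr)&(h[...,2]>120)).astype(np.uint8)
    k,l,s,c=cv2.connectedComponentsWithStats(m); i=l[seed[1],seed[0]]
    return s[i],cv2.findContours((l==i).astype(np.uint8),cv2.RETR_EXTERNAL,cv2.CHAIN_APPROX_NONE)[0][0][:,0]
E
python3 - <<'E'
from w import *
im=cv2.imread("pics/w1.png"); d=np.load("w1.npz"); M=dict(mtx=d["mtx"],T=d["T"])
for p in [(365,167),(425,100),(300,100),(165,180),(165,135),(345,140),(50,215)]: print(p,im[p[1],p[0]])
s,c=lab(im,(365,167),4); W=ray("wrist",c,.07,M)[:,:2]
print(s,cv2.minAreaRect((W*1000).astype(np.float32)))
h=cv2.cvtColor(im,cv2.COLOR_BGR2HSV)
m=((h[...,2]>140)&(h[...,1]<40)).astype(np.uint8)*255
cs=cv2.findContours(m,cv2.RETR_LIST,cv2.CHAIN_APPROX_NONE)[0]; pts=np.vstack([c[:,0] for c in cs]).astype(float)
W=ray("wrist",pts,.012,M)[:,:2]*1000
C=ray("wrist",[(445,84),(435,276),(274,276),(270,82)],.012,M)[:,:2]*1000; print(C.round(1))
for a,b in zip(C,np.roll(C,-1,0)):
    dd=b-a;l=np.hypot(*dd);dd/=l;n=np.array([-dd[1],dd[0]]);t=(W-a)@dd;e=(W-a)@n
    s=W[(t>.05*l)&(t<.95*l)&(abs(e)<7)]; v=cv2.fitLine(s.astype(np.float32),cv2.DIST_HUBER,0,.01,.01).ravel()
    print("edge len",l.round(1),"n",len(s),"ang",np.degrees(np.arctan2(v[1],v[0])).round(2),"pt",v[2:].round(1),"std",((s-v[2:])@[-v[1],v[0]]).std().round(2))
big=cv2.resize(im[70:290,70:470],(800,440),interpolation=cv2.INTER_CUBIC); cv2.imwrite("pics/w1c.png",big)
E
```

```text
(365, 167) [183 187 189]
(425, 100) [185 183 188]
(300, 100) [189 187 191]
(165, 180) [162 162 159]
(165, 135) [195 190 191]
(345, 140) [114 108 110]
(50, 215) [45 42 42]
[ 334  146   61   45 2228] ((577.22216796875, -188.35635375976562), (48.06184005737305, 67.7443618774414), 19.758827209472656)
[[ 708.2 -272. ]
 [ 444.8 -338.2]
 [ 392.8 -109.4]
 [ 653.7  -51.8]]
edge len 271.6 n 176 ang 14.39 pt [ 569.7 -302.1] std 2.4
edge len 234.6 n 146 ang -77.2 pt [ 417. -220.] std 0.57
edge len 267.2 n 69 ang 13.11 pt [503.4 -81.2] std 2.81
edge len 226.9 n 158 ang -76.8 pt [ 680.9 -149.4] std 0.51
```

View pics/w1c.png

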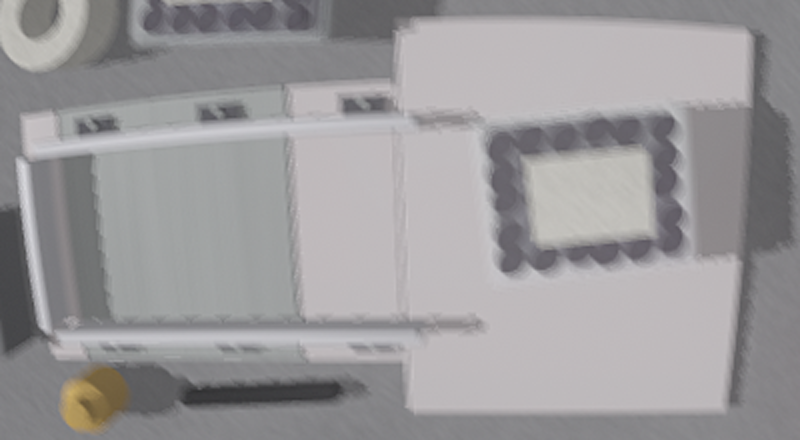

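Run:
```python
from w import *
im=cv2.imread("pics/w1.png"); d=np.load("w1.npz"); M=dict(mtx=d["mtx"],T=d["T"])
n=np.array([.9744,.2250]);u=np.array([-.225,.9744])
g=cv2.cvtColor(im,cv2.COLOR_BGR2GRAY).astype(float)
for x in range(110,270,20):
    r=[]
    for lo,hi in [(115,160),(215,255)]:
        col=g[lo:hi,x-1:x+2].mean(1); dg=np.gradient(col); 
        pk=[lo+i for i in range(1,len(dg)-1) if abs(dg[i])>9 and abs(dg[i])>=abs(dg[i-1]) and abs(dg[i])>=abs(dg[i+1])]
        if pk: W=ray("wrist",[(x,p) for p in pk],.042,M)[:,:2]*1000; r.append([(p,int(np.sign(dg[p-lo])),round(float(w@n),1)) for p,w in zip(pk,W)])
    print(x,r)
for nme,f,(x,y) in [("scene","scene0",(361,145)),("side","side0",(257,385)),("wrist","w1",(50,215))]:
    I=cv2.imread(f"pics/{f}.png"); c=cv2.cvtColor(I[y-18:y+18,x-18:x+18],cv2.COLOR_BGR2GRAY)
    print(nme); print(c[2:34:2,2:34:2])
```

```text
110 [[(129, -1, 580.5), (131, -1, 577.8), (137, 1, 569.6), (144, -1, 560.0), (147, -1, 555.9)], [(235, 1, 430.5), (250, -1, 407.3)]]
130 [[(120, 1, 589.1), (137, 1, 566.4)], [(231, -1, 436.2), (235, 1, 430.3), (242, -1, 419.8), (251, -1, 406.1)]]
150 [[(134, 1, 567.7), (143, -1, 555.9)], [(235, 1, 430.1)]]
170 [[(121, -1, 582.0), (124, -1, 578.2), (131, 1, 569.2), (141, -1, 556.3)], [(230, -1, 437.1), (235, 1, 430.0)]]
190 [[(122, -1, 578.6), (129, 1, 569.7), (140, -1, 555.7)], [(230, -1, 436.9), (235, 1, 429.9), (242, -1, 420.0)]]
210 [[(234, 1, 431.2)]]
230 [[(227, -1, 440.7), (234, 1, 431.1), (251, -1, 407.4)]]
250 [[(123, -1, 572.8), (126, 1, 569.1), (129, 1, 565.4)], [(227, -1, 440.6), (234, 1, 431.1), (242, -1, 420.1), (245, 1, 415.9), (250, -1, 408.9), (251, -1, 407.5)]]
scene
[[100 101  87  90  90  39  32  33  32  38  47  69  97 103 101 100]
 [100  94  71  84  55  30  32  33  34  35  33  34  34  36  48  59]
 [100  76  58  57  59  59  58  67  44  30  33  34  33  33  33  34]
 [101  75  57  57  58  58  58  57  60  61  58  52  43  31  35  34]
 [100  68  58  57  57  57  57  57  57
[... 2224 characters left out ...]
  76  70  70  57  57  77  80]
 [ 69  72  77  84  82  69  49  30  30  35  65  63  62  57  70  82]
 [ 70  72  78  83  76  72  68  51  34  32  55  64  60  59  65  79]
 [ 70  70  74  80  78  71  67  63  42  32  43  63  62  59  62  75]
 [ 69  70  73  76  75  70  65  60  49  33  43  56  62  58  61  75]
 [ 68  70  68  72  71  68  64  59  51  37  41  54  62  59  63  73]
 [ 70  70  71  67  66  63  63  55  48  38  44  54  63  60  63  73]
 [ 69  69  73  66  63  60  58  54  48  39  44  58  62  59  66  75]
 [ 69  69  71  79  54  55  53  49  56  62  67  59  61  64  67  74]
 [ 69  69  70  76  82  69  68  65  71  76  81  81  67  71  91  94]
 [ 70  70  69  74  79  79  82  82  80  85 100  99 108 104 104 107]]
```

Run:
```python
from h import *
d=np.load("w1.npz"); M=dict(mtx=d["mtx"],T=d["T"])
for z in (.045,.05,.055,.06): print(z,ray("scene",[(360.3,142.7)],z).round(4)[0,:2],ray("side",[(257.5,384)],z).round(4)[0,:2],ray("wrist",[(48,214.5)],z,M).round(4)[0,:2])
n=np.array([.9744,.2250]);u=np.array([-.225,.9744]);yl=-28e-3
o=492e-3*n-172.6e-3*u; print("lane origin",o,"plate",o+.145*u)
for nm,lx,ly in [("push R start",-.141,-.028-.052-.04)]: print(nm,o+lx*u-ly*n)
```

```text
0.045 [0.4001 0.2713] [0.4282 0.2328] [0.4179 0.259 ]
0.05 [0.4041 0.265 ] [0.4253 0.235 ] [0.4202 0.2546]
0.055 [0.408  0.2587] [0.4225 0.2372] [0.4224 0.2503]
0.06 [0.4119 0.2524] [0.4196 0.2394] [0.4247 0.246 ]
lane origin [ 0.5182398  -0.05748144] plate [0.4856148  0.08380656]
push R start [ 0.6668928  -0.16787184]
```

Request:
arm_command(
  gripper=[5,5,5,5,5],
  slide=[
    [5,2,0],
    [10,4,0],
    [12.5,4.6,0],
    [12.5,4.6,5],
    [12.5,4.6,10],
  ],
  turn=[
    [0,0,0],
    [0,0,0],
    [0,0,0],
    [0,0,0],
    [0,0,0],
  ],
)

```text
clock: 2.02
position: [0.6717, -0.1679, 0.2495]
tool_rot: [-3.141, 0.0, 0.228]
force: [1.0, -1.0, 0.2]
grip_width: 0.0499
```

Request:
arm_command(
  gripper=[5,5,5,5,5],
  slide=[
    [0,0,5],
    [0,0,10],
    [0,0,15],
    [0,0,20],
    [0,0,20],
  ],
  turn=[
    [0,0,0],
    [0,0,0],
    [0,0,0],
    [0,0,0],
    [0,0,0],
  ],
)

```text
clock: 2.65
position: [0.6692, -0.1675, 0.0477]
tool_rot: [-3.139, 0.006, 0.229]
force: [-0.2, 0.4, 0.8]
grip_width: 0.0497
```

Run:
```python
from h import *
s=bot.observe();print(s["position"],s["tool_rot"],s["force"])
m=vision.camera_model("wrist");np.savez("w2.npz",mtx=m["mtx"],T=m["T"])
a=vision.grab_frame("wrist");cv2.imwrite("pics/w2.png",a)
b=vision.grab_frame("scene");b=cv2.resize(b[200:380,190:430],(800,600));cv2.imwrite("pics/s2.png",np.hstack([cv2.resize(a,(440,330)),cv2.resize(b,(360,330))[:,:360]]))
```

```text
[ 0.66921071 -0.16746024  0.04772053] [-3.13875267  0.00612222  0.22862561] [-0.22533218  0.43044957  0.82455102]
```

View pics/s2.png

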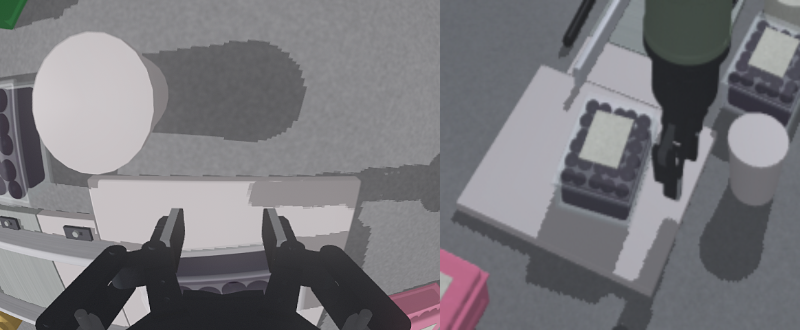

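The view shows the fingers beside the punnet's right side, over the board and clear of the tub. I will lower and then push left.

Request:
arm_command(
  gripper=[5,5,5,5,5],
  slide=[
    [0,0,2.6],
    [0,0,2.6],
    [-1,0,2.6],
    [-2,0,2.6],
    [-2.6,0,2.6],
  ],
  turn=[
    [0,0,0],
    [0,0,0],
    [0,0,0],
    [0,0,0],
    [0,0,0],
  ],
)

```text
clock: 3.38
position: [0.6458, -0.1745, 0.0262]
tool_rot: [3.141, -0.0, 0.228]
force: [0.4, -0.8, -0.9]
grip_width: 0.0498
```

Request:
arm_command(
  gripper=[5,5,5,5,5],
  slide=[
    [-0.6,0,0],
    [-1.2,0,0],
    [-1.8,0,0],
    [-2.4,0,0],
    [-2.9,0,0],
  ],
  turn=[
    [0,0,0],
    [0,0,0],
    [0,0,0],
    [0,0,0],
    [0,0,0],
  ],
)

```text
clock: 4.0
position: [0.6177, -0.1805, 0.0253]
tool_rot: [-3.141, 0.0, 0.228]
force: [1.7, -0.1, -0.8]
grip_width: 0.05
```

Request:
arm_command(
  gripper=[5,5],
  slide=[
    [-0.3,0,0],
    [-0.3,0,0],
  ],
  turn=[
    [0,0,0],
    [0,0,0],
  ],
)

```text
clock: 4.25
position: [0.6149, -0.1812, 0.0252]
tool_rot: [-3.141, 0.001, 0.228]
force: [0.2, -0.9, -0.3]
grip_width: 0.0498
```

Run:
```python
from h import *
s=bot.observe();print(s["position"],s["tool_rot"],s["force"])
n=np.array([.9744,.2250]);u=np.array([-.225,.9744]);p=s["position"][:2];print("lane TCP",p@u+.1726,-(p@n-.492))
```

```text
[ 0.61485404 -0.18121737  0.02524332] [-3.14142670e+00  5.34197075e-04  2.28149912e-01] [ 0.15499535 -0.87497318 -0.32899377]
lane TCP -0.14232036771229165 -0.06633986495341626
```

Request:
arm_command(
  gripper=[5,5,5,5,5],
  slide=[
    [3,0,0],
    [3,0,-5],
    [3,0,-10],
    [3,0,-15],
    [0,-2,-20],
  ],
  turn=[
    [0,0,0],
    [0,0,0],
    [0,0,0],
    [0,0,0],
    [0,0,0],
  ],
)

```text
clock: 4.88
position: [0.611, -0.1618, 0.2264]
tool_rot: [-3.142, -0.0, 0.228]
force: [-0.3, 0.0, 0.3]
grip_width: 0.0503
```

Request:
arm_command(
  gripper=[5,5,5,5],
  slide=[
    [-4,-1,-4],
    [-6.6,-2.7,-8],
    [-6.6,-2.7,-12],
    [-6.6,-2.7,-12],
  ],
  turn=[
    [0,0,0],
    [0,0,0],
    [0,0,0],
    [0,0,0],
  ],
)

```text
clock: 5.38
position: [0.541, -0.1505, 0.3483]
tool_rot: [3.139, -0.004, 0.228]
force: [-0.3, 0.1, -1.0]
grip_width: 0.0503
```

```bash
cat > look.py <<'E'
from w import *
import sys
def look(tag,view=True):
    s=bot.observe(); print(s["position"].round(4),s["tool_rot"].round(3),s["clock"])
    M=vision.camera_model("wrist"); im=vision.grab_frame("wrist"); cv2.imwrite(f"pics/{tag}.png",im)
    np.savez(tag+".npz",mtx=M["mtx"],T=M["T"])
    b,g,r=[im[...,i].astype(int) for i in range(3)]
    m=cv2.morphologyEx(((g-b>=4)&(g>120)&(r-g<6)&(g-b<25)).astype(np.uint8),cv2.MORPH_OPEN,np.ones((3,3)))
    k,l,st,c=cv2.connectedComponentsWithStats(m)
    n=np.array([.9744,.2250]);u=np.array([-.225,.9744])
    for i in range(1,k):
        if st[i,4]<600: continue
        cn=cv2.findContours((l==i).astype(np.uint8),cv2.RETR_EXTERNAL,cv2.CHAIN_APPROX_NONE)[0][0][:,0]
        W=ray("wrist",cn,.07,M)[:,:2]*1000; R=cv2.minAreaRect(W.astype(np.float32)); p=np.array(R[0])
        print(c[i].round(),"lane x %.1f y(wrist centre 493) %.1f"%(p@u+172.6,-(p@n-493)),np.round(R[1],1),round(R[2],1))
    return im,M
E
python3 -c "
from look import *
look('w3')"
```

```text
[ 0.541  -0.1505  0.3483] [ 3.139 -0.004  0.228] 5.375
[179.  54.] lane x 74.4 y(wrist centre 493) -171.7 [48.4 67.8] 9.2
[91. 79.] lane x 202.3 y(wrist centre 493) -158.1 [72.5 73.5] 4.8
[586. 137.] lane x -448.4 y(wrist centre 493) -87.8 [95.6 22.3] 75.5
[362. 193.] lane x -139.4 y(wrist centre 493) -0.6 [48.9 67.8] 13.5
[536. 259.] lane x -387.9 y(wrist centre 493) 85.6 [46.5 66.9] 12.8
```

Request:
arm_command(
  gripper=[5,5,5,5,5],
  slide=[
    [0,3,0],
    [0,6,0],
    [0,9,0],
    [0,12,0],
    [-0.1,13.9,0],
  ],
  turn=[
    [0,0,-10],
    [0,0,-20],
    [0,0,-30],
    [0,0,-40],
    [0,0,-50],
  ],
)

```text
clock: 6.05
position: [0.5705, -0.2873, 0.3434]
tool_rot: [-3.139, 0.0, 1.106]
force: [0.3, 0.3, 0.4]
grip_width: 0.0503
```

Request:
arm_command(
  gripper=[5,5,5,5,5],
  slide=[
    [0,0,0],
    [0,0,0],
    [0,0,0],
    [0,0,0],
    [0,0,0],
  ],
  turn=[
    [0,0,-10],
    [0,0,-20],
    [0,0,-30],
    [0,0,-40],
    [0,0,-40],
  ],
)

```text
clock: 6.68
position: [0.5705, -0.2859, 0.3439]
tool_rot: [-3.14, -0.002, 1.798]
force: [-0.5, 0.0, -0.9]
grip_width: 0.0499
```

```bash
cat > st.py <<'E'
from h import *
s=bot.observe();n=np.array([.9744,.2250]);u=np.array([-.225,.9744]);p=s["position"][:2]
print("clock",s["clock"],"lane TCP x %.4f y %.4f z %.4f"%(p@u+.1726,-(p@n-.492),s["position"][2]),"yaw deg",np.degrees(s["tool_rot"]).round(2),s["force"].round(2),s["qpos"].round(2))
E
python3 st.py
```

```text
clock 6.675 lane TCP x -0.2344 y 0.0005 z 0.3439 yaw deg [-1.7992e+02 -9.0000e-02  1.0303e+02] [-0.51  0.03 -0.92] [ 0.67  0.49 -0.46  1.39  0.22  1.31  0.42]
```

Request:
arm_command(
  gripper=[5,5,5,5,5],
  slide=[
    [0,0,6],
    [0,0,12],
    [0,0,18],
    [0,0,24],
    [0,0,24],
  ],
  turn=[
    [0,0,0],
    [0,0,0],
    [0,0,0],
    [0,0,0],
    [0,0,0],
  ],
)

```text
clock: 7.3
position: [0.5683, -0.2848, 0.1013]
tool_rot: [-3.135, -0.005, 1.796]
force: [-0.2, -0.2, 0.6]
grip_width: 0.0502
```

Request:
arm_command(
  gripper=[5,5,5,5],
  slide=[
    [0,0,3],
    [0,0,6],
    [0,0,7.8],
    [0,0,7.8],
  ],
  turn=[
    [0,0,0],
    [0,0,0],
    [0,0,0],
    [0,0,0],
  ],
)

```text
clock: 7.8
position: [0.571, -0.2859, 0.0278]
tool_rot: [-3.141, -0.0, 1.798]
force: [0.6, -1.1, 1.0]
grip_width: 0.0501
```

```bash
python3 st.py
python3 - <<'E'
from h import *
b=vision.grab_frame("scene");a=vision.grab_frame("wrist");cv2.imwrite("pics/s4.png",np.hstack([cv2.resize(a,(440,330)),cv2.resize(b[180:380,190:410],(360,330))]))
E
```

```text
clock 7.8 lane TCP x -0.2345 y -0.0000 z 0.0278 yaw deg [-179.99   -0.    103.02] [ 0.55 -1.1   1.04] [ 0.61  0.82 -0.36  1.67  0.4   0.72  0.27]
```

View pics/s4.png

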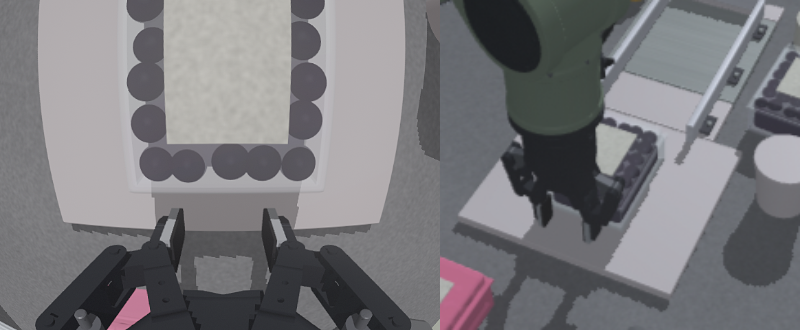

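The view shows both fingertips squarely behind the punnet and centred on it. I will push up to the rail mouth and check there.

Request:
arm_command(
  gripper=[5,5,5,5,5],
  slide=[
    [1.2,0,0],
    [2.2,0,0],
    [3.2,0,0],
    [4.2,0,0],
    [5.2,0,0],
  ],
  turn=[
    [0,0,0],
    [0,0,0],
    [0,0,0],
    [0,0,0],
    [0,0,0],
  ],
)

```text
clock: 8.52
position: [0.5595, -0.2353, 0.0282]
tool_rot: [3.14, 0.002, 1.799]
force: [2.0, -5.9, 6.6]
grip_width: 0.0501
```

```bash
python3 st.py
python3 - <<'E'
from h import *
a=vision.grab_frame("wrist");cv2.imwrite("pics/w5.png",a)
E
```

```text
clock 8.525 lane TCP x -0.1826 y -0.0003 z 0.0282 yaw deg [1.7992e+02 9.0000e-02 1.0307e+02] [ 2.   -5.93  6.64] [ 0.54  0.78 -0.35  1.77  0.41  0.66  0.19]
```

View pics/w5.png

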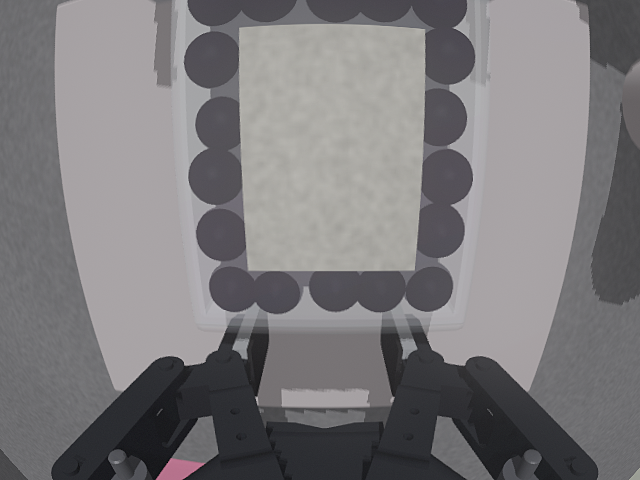

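The wrist view shows the punnet centred between the board edges (55 and 588 px) and square to them, with the fingers against its back edge at y≈325. The 6.6 N upward force is odd, so I will check it with the arm held still.

Request:
arm_command(
  gripper=[5,5],
  slide=[
    [0,0,0],
    [0,0,0],
  ],
  turn=[
    [0,0,0],
    [0,0,0],
  ],
)

```text
clock: 8.82
position: [0.5593, -0.2341, 0.0279]
tool_rot: [3.141, -0.0, 1.8]
force: [-0.1, 2.0, 5.5]
grip_width: 0.05
```

```bash
python3 st.py
python3 - <<'E'
from w import *
s=bot.observe()
n=np.array([.9744,.2250]);u=np.array([-.225,.9744])
M=vision.camera_model("wrist");im=vision.grab_frame("wrist")
b,g,r=[im[...,i].astype(int) for i in range(3)]
m=cv2.morphologyEx(((g-b>=3)&(g>120)).astype(np.uint8),cv2.MORPH_OPEN,np.ones((5,5)))
k,l,st,c=cv2.connectedComponentsWithStats(m);i=l[150,330];print(st[i])
cn=cv2.findContours((l==i).astype(np.uint8),cv2.RETR_EXTERNAL,cv2.CHAIN_APPROX_NONE)[0][0][:,0]
for z in (.066,.07):
    R=cv2.minAreaRect((ray("wrist",cn,z,M)[:,:2]*1000).astype(np.float32));p=np.array(R[0]);print(z,p@u+172.6,-(p@n-493),R)
# board side edges at rows
W=ray("wrist",[(55,150),(588,150)],.012,M)[:,:2]*1000;print("board edges y",493-W@n)
E
```

```text
clock 8.825 lane TCP x -0.1813 y -0.0003 z 0.0279 yaw deg [ 1.7996e+02 -1.0000e-02  1.0312e+02] [-0.13  1.97  5.47] [ 0.54  0.78 -0.35  1.77  0.41  0.66  0.19]
[  239    23   187   247 44277]
0.066 -104.6255392944336 -1.376690344238284 ((544.0526733398438, -158.88104248046875), (52.29509735107422, 73.07683563232422), 13.11139965057373)
0.07 -104.29372867431644 -1.2915630371094267 ((543.8950805664062, -158.576904296875), (50.3067626953125, 70.29410552978516), 13.113986015319824)
board edges y [ 139.08591142 -133.44500929]
```

Request:
arm_command(
  gripper=[5,5,5,5,5],
  slide=[
    [1,0,0],
    [2,0,0],
    [3,0,0],
    [4,-0.1,0],
    [5,-0.1,0],
  ],
  turn=[
    [0,0,0],
    [0,0,0],
    [0,0,0],
    [0,0,0],
    [0,0,0],
  ],
)

```text
clock: 9.5
position: [0.5469, -0.1866, 0.0279]
tool_rot: [3.141, 0.001, 1.799]
force: [1.0, -4.7, 4.7]
grip_width: 0.0501
```

```bash
python3 st.py
python3 - <<'E'
from h import *
a=vision.grab_frame("wrist");b=vision.grab_frame("scene");cv2.imwrite("pics/s6.png",np.hstack([cv2.resize(a,(440,330)),cv2.resize(b[130:330,220:440],(360,330))]))
E
```

```text
clock 9.5 lane TCP x -0.1322 y 0.0011 z 0.0279 yaw deg [1.7995e+02 6.0000e-02 1.0307e+02] [ 1.03 -4.7   4.7 ] [ 0.47  0.75 -0.34  1.85  0.41  0.61  0.1 ]
```

View pics/s6.png

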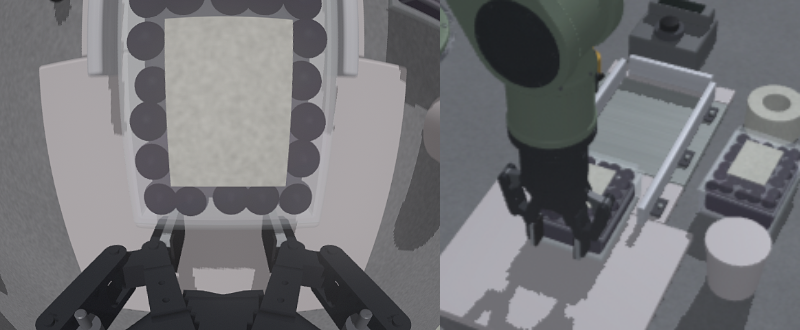

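The wrist view shows the punnet entering between the rails with room on both sides. The rail inner edges are at 104 and 338 px, and the punnet sits about 3 mm to the right, so I will continue with a slight leftward drift.

Request:
arm_command(
  gripper=[5,5,5,5,5],
  slide=[
    [1.2,0,0],
    [2.4,-0.1,0],
    [3.6,-0.1,0],
    [4.8,-0.2,0],
    [6,-0.2,0],
  ],
  turn=[
    [0,0,0],
    [0,0,0],
    [0,0,0],
    [0,0,0],
    [0,0,0],
  ],
)

```text
clock: 10.22
position: [0.5313, -0.1286, 0.0279]
tool_rot: [3.141, 0.001, 1.799]
force: [2.0, -5.8, 6.5]
grip_width: 0.0499
```

Request:
arm_command(
  gripper=[5,5,5,5,5],
  slide=[
    [1.2,0,0],
    [2.4,0,0],
    [3.6,0,0],
    [4.8,-0.1,0],
    [6,-0.1,0],
  ],
  turn=[
    [0,0,0],
    [0,0,0],
    [0,0,0],
    [0,0,0],
    [0,0,0],
  ],
)

```text
clock: 10.85
position: [0.5167, -0.0703, 0.0279]
tool_rot: [3.141, 0.001, 1.799]
force: [1.7, -5.5, 7.2]
grip_width: 0.0501
```

```bash
python3 st.py
cat > inn.py <<'E'
from w import *
import sys
n=np.array([.9744,.2250]);u=np.array([-.225,.9744])
M=vision.camera_model("wrist");im=vision.grab_frame("wrist");cv2.imwrite(f"pics/{sys.argv[1]}.png",im)
b,g,r=[im[...,i].astype(int) for i in range(3)]
m=cv2.morphologyEx(((g-b>=3)&(g>120)).astype(np.uint8),cv2.MORPH_OPEN,np.ones((5,5)))
k,l,st,c=cv2.connectedComponentsWithStats(m);i=l[150,330];print(st[i])
cn=cv2.findContours((l==i).astype(np.uint8),cv2.RETR_EXTERNAL,cv2.CHAIN_APPROX_NONE)[0][0][:,0]
R=cv2.minAreaRect((ray("wrist",cn,.07,M)[:,:2]*1000).astype(np.float32));p=np.array(R[0]);print("lane x %.1f y %.1f (centre 491.5)"%(p@u+172.6,-(p@n-491.5)),R[1:])
E
python3 inn.py w7
```

```text
clock 10.85 lane TCP x -0.0122 y 0.0044 z 0.0279 yaw deg [1.7996e+02 5.0000e-02 1.0307e+02] [ 1.7  -5.46  7.21] [ 0.25  0.69 -0.31  1.99  0.41  0.52 -0.13]
[  240    24   186   248 44303]
lane x 64.3 y 1.6 (centre 491.5) ((50.3299560546875, 70.40966033935547), 13.05103588104248)
```

View pics/w7.png

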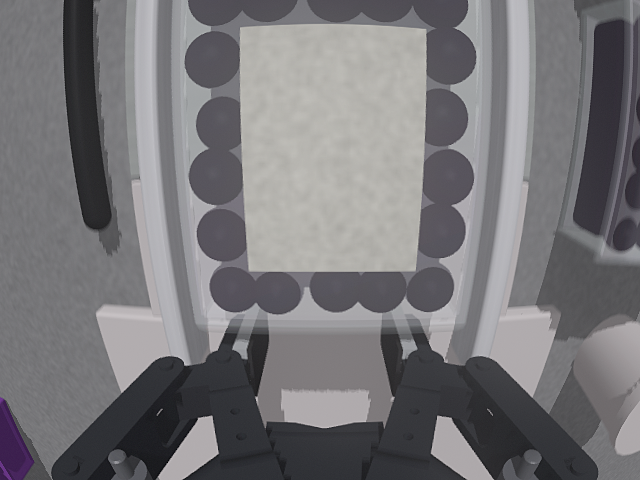

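The punnet is now centred between the rails: the rail inner edges are at about 165 and 498 px and the label centre at 332. I will push the last 8 cm straight.

Request:
arm_command(
  gripper=[5,5,5,5,5],
  slide=[
    [1,0,0],
    [2,0,0],
    [3,0,0],
    [4,0,0],
    [5,0,0],
  ],
  turn=[
    [0,0,0],
    [0,0,0],
    [0,0,0],
    [0,0,0],
    [0,0,0],
  ],
)

```text
clock: 11.52
position: [0.5054, -0.0218, 0.0279]
tool_rot: [3.141, 0.001, 1.799]
force: [1.7, -7.1, 7.6]
grip_width: 0.0498
```

Request:
arm_command(
  gripper=[5,5,5,5,5],
  slide=[
    [1,0,0],
    [1.8,0,0],
    [2.4,0,0],
    [2.8,0,0],
    [3,0,0],
  ],
  turn=[
    [0,0,0],
    [0,0,0],
    [0,0,0],
    [0,0,0],
    [0,0,0],
  ],
)

```text
clock: 12.15
position: [0.4986, 0.0074, 0.0279]
tool_rot: [3.141, 0.001, 1.799]
force: [0.4, -6.5, 8.3]
grip_width: 0.05
```

```bash
python3 st.py; python3 inn.py w8
```

```text
clock 12.15 lane TCP x 0.0676 y 0.0045 z 0.0279 yaw deg [1.7996e+02 5.0000e-02 1.0308e+02] [ 0.44 -6.54  8.29] [ 0.09  0.67 -0.29  2.05  0.41  0.48 -0.28]
[  240    24   186   248 44304]
lane x 144.1 y 1.8 (centre 491.5) ((50.312835693359375, 70.38465881347656), 13.10803508758545)
```

Request:
arm_command(
  gripper=[5,5,5,5,5],
  slide=[
    [-1,0,0],
    [-3,0,0],
    [-4,0,0],
    [-4,0,-5],
    [-4,0,-10],
  ],
  turn=[
    [0,0,0],
    [0,0,0],
    [0,0,0],
    [0,0,0],
    [0,0,0],
  ],
)

```text
clock: 12.82
position: [0.5069, -0.0314, 0.1282]
tool_rot: [-3.14, -0.001, 1.799]
force: [0.9, -0.1, -0.2]
grip_width: 0.0502
```

Request:
arm_command(
  gripper=[2,0,0,0,0],
  slide=[
    [1,0,-5],
    [5,0,-10],
    [10,0,-14],
    [10,0,-14],
    [10,0,-14],
  ],
  turn=[
    [0,0,0],
    [0,0,0],
    [0,0,0],
    [0,0,0],
    [0,0,0],
  ],
)

```text
clock: 13.45
position: [0.4847, 0.0655, 0.267]
tool_rot: [-3.141, 0.0, 1.799]
force: [-0.3, -0.8, -0.2]
grip_width: 0.0001
```

```bash
python3 st.py; python3 -c "
from look import *
look('w9')"
```

```text
clock 13.45 lane TCP x 0.1273 y 0.0050 z 0.2670 yaw deg [-1.7998e+02  2.0000e-02  1.0310e+02] [-0.31 -0.81 -0.17] [ 0.16  0.3  -0.51  1.89  0.17  1.   -0.2 ]
[0.4847 0.0655 0.267 ] [-3.141  0.     1.799] 13.45
[485. 118.] lane x 220.0 y(wrist centre 493) -150.6 [73.9 73.7] 30.6
[ 30. 150.] lane x 203.2 y(wrist centre 493) 346.6 [ 82.9 199.4] 36.0
[327. 191.] lane x 144.6 y(wrist centre 493) 3.4 [49.7 69. ] 13.0
[490. 252.] lane x 83.5 y(wrist centre 493) -168.3 [48.5 67.7] 9.3
[602. 267.] lane x 62.5 y(wrist centre 493) -339.9 [44.8 63.2] 66.3
[605. 407.] lane x -312.2 y(wrist centre 493) -508.4 [247.6 733.6] 45.8
[ 92. 404.] lane x -163.9 y(wrist centre 493) 355.2 [66.9 48.6] 3.7
[ 17. 470.] lane x -481.2 y(wrist centre 493) 768.4 [314.6  95.5] 38.2
```

View pics/w9.png

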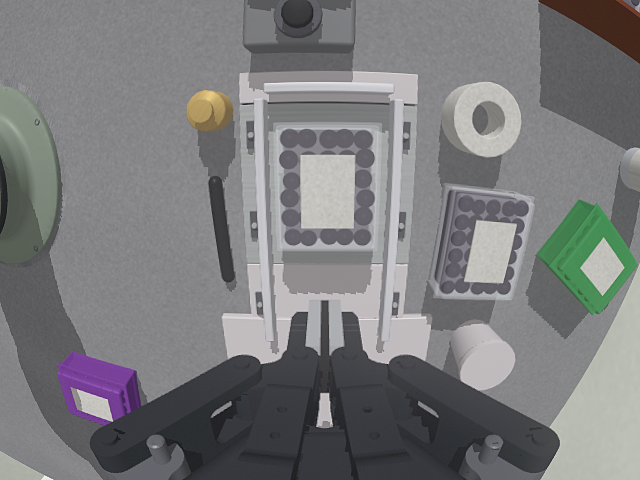

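The view shows the punnet sitting inside the steel plate, square, with its label at (327,191) midway between the rails (266 and 391 px). The button is at (297,12). I will move closer to the button.

Request:
arm_command(
  gripper=[0,0,0,0],
  slide=[
    [5,-1,0],
    [9,-2,0],
    [12,-2,0],
    [12,-2,0],
  ],
  turn=[
    [0,0,0],
    [0,0,0],
    [0,0,0],
    [0,0,0],
  ],
)

```text
clock: 14.0
position: [0.4377, 0.179, 0.2664]
tool_rot: [-3.14, -0.0, 1.801]
force: [-0.1, -0.2, -0.7]
grip_width: 0.0002
```

```bash
python3 st.py
python3 - <<'E'
from h import *
M=vision.camera_model("wrist");im=vision.grab_frame("wrist");cv2.imwrite("pics/w10.png",im);np.savez("w10.npz",mtx=M["mtx"],T=M["T"])
g=cv2.GaussianBlur(cv2.cvtColor(im,cv2.COLOR_BGR2GRAY),(3,3),0)
k,l,st,c=cv2.connectedComponentsWithStats((g[:300]<50).astype(np.uint8))
n=np.array([.9744,.2250]);u=np.array([-.225,.9744])
for i in range(1,k):
    if st[i,4]>150:
        W=ray("wrist",[c[i]],.055,M)[0]; print(st[i],c[i].round(1),W.round(4),"lane",(W[:2]@u+.1726).round(4),(-(W[:2]@n-.4915)).round(4))
print([ (z,ray("scene",[(360.3,142.7)],z)[0,:2].round(4)) for z in (.05,.055,.06,.065)])
c=im[100:290,200:420];cv2.imwrite("pics/w10c.png",cv2.resize(c,(700,604)))
E
```

```text
clock 14.0 lane TCP x 0.2485 y 0.0252 z 0.2664 yaw deg [-1.7991e+02 -3.0000e-02  1.0318e+02] [-0.11 -0.19 -0.68] [-0.04  0.28 -0.57  1.92  0.18  0.99 -0.46]
[ 20 241  17  59 254] [ 30.1 272.8] [0.0698 0.0091 0.055 ] lane 0.1658 0.4215
[(0.05, array([0.4041, 0.265 ])), (0.055, array([0.408 , 0.2587])), (0.06, array([0.4119, 0.2524])), (0.065, array([0.4159, 0.246 ]))]
```

View pics/w10.png

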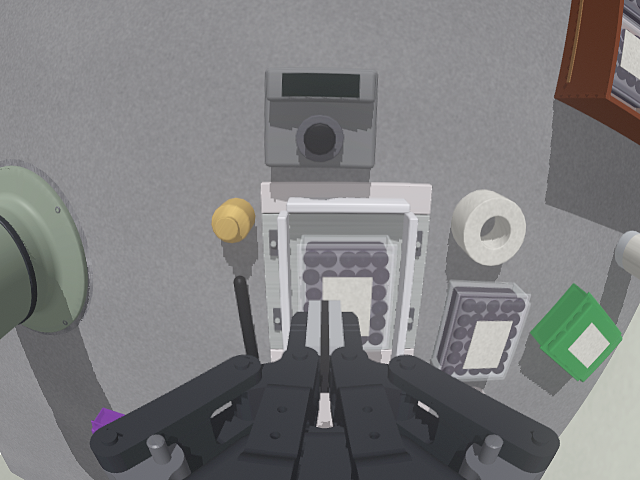

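The button is at (319,138) with a dark disc about 33 px across, and the display is beyond it at (320,85). I will triangulate it with the earlier wrist view and the scene view.

Run:
```python
from h import *
n=np.array([.9744,.2250]);u=np.array([-.225,.9744])
im=cv2.cvtColor(cv2.imread("pics/w10.png"),cv2.COLOR_BGR2GRAY)
k,l,st,c=cv2.connectedComponentsWithStats((im<64).astype(np.uint8));i=l[138,320];print(st[i],c[i])
M=np.load("w10.npz");M=dict(mtx=M["mtx"],T=M["T"]);N=np.load("w9.npz");N=dict(mtx=N["mtx"],T=N["T"])
print(im[138,295:346:2])
for z in (.045,.05,.055,.06,.065):
    W=ray("wrist",[c[i]],z,M)[0,:2];V=ray("wrist",[(297,12)],z,N)[0,:2];print(z,W.round(4),V.round(4),"lane",(W@u+.1726).round(4),(.4915-W@n).round(4))
```

```text
[304 125  31  30 704] [319.25426136 139.96590909]
[116 101 100 103  92  57  60  58  59  62  62  61  61  60  60  60  59  59
  61  57  69 103  99 100  94 130]
0.045 [0.4179 0.2402] [0.4152 0.2475] lane 0.3126 0.0303
0.05 [0.4179 0.2405] [0.4159 0.2461] lane 0.3129 0.0302
0.055 [0.4179 0.2408] [0.4166 0.2448] lane 0.3132 0.0301
0.06 [0.4179 0.2411] [0.4173 0.2434] lane 0.3135 0.03
0.065 [0.4179 0.2414] [0.418  0.2421] lane 0.3138 0.03
```

Request:
arm_command(
  gripper=[0,0,0,0,0],
  slide=[
    [5,-0.4,2],
    [6.5,-0.5,7],
    [6.5,-0.5,12],
    [6.5,-0.5,17.5],
    [6.5,-0.5,17.5],
  ],
  turn=[
    [0,0,0],
    [0,0,0],
    [0,0,0],
    [0,0,0],
    [0,0,0],
  ],
)

```text
clock: 14.68
position: [0.4172, 0.238, 0.0894]
tool_rot: [-3.135, 0.002, 1.798]
force: [-0.2, 0.4, 1.3]
grip_width: -0.0
```

Request:
arm_command(
  gripper=[0,0,0,0,0],
  slide=[
    [0,0,0.5],
    [0,0,1],
    [0,0,1.5],
    [0,0,1.9],
    [0,0,1.9],
  ],
  turn=[
    [0,0,0],
    [0,0,0],
    [0,0,0],
    [0,0,0],
    [0,0,0],
  ],
)

```text
clock: 15.3
position: [0.4186, 0.2403, 0.0732]
tool_rot: [-3.141, 0.0, 1.799]
force: [-1.1, 0.0, -0.1]
grip_width: -0.0
```

```bash
python3 st.py
```

```text
clock 15.3 lane TCP x 0.3126 y 0.0300 z 0.0732 yaw deg [-179.99    0.    103.09] [-1.15  0.05 -0.05] [-0.3   0.59 -0.46  2.07  0.46  0.58 -0.85]
```

Request:
arm_command(
  gripper=[0,0,0,0],
  slide=[
    [0,0,0.3],
    [0,0,0.6],
    [0,0,0.9],
    [0,0,0.9],
  ],
  turn=[
    [0,0,0],
    [0,0,0],
    [0,0,0],
    [0,0,0],
  ],
)

```text
clock: 15.8
position: [0.4187, 0.2404, 0.0642]
tool_rot: [-3.142, 0.0, 1.799]
force: [0.3, -1.3, 2.2]
grip_width: 0.0001
```

Request:
arm_command(
  gripper=[0,0,0],
  slide=[
    [0,0,0.3],
    [0,0,0.5],
    [0,0,0.5],
  ],
  turn=[
    [0,0,0],
    [0,0,0],
    [0,0,0],
  ],
)

```text
clock: 16.18
position: [0.4189, 0.2404, 0.0604]
tool_rot: [3.14, 0.001, 1.799]
force: [-7.4, -5.0, 37.8]
grip_width: 0.0003
```

Request:
arm_command(
  gripper=[0,0,0,0,0],
  slide=[
    [0,0,-1],
    [0,0,-3],
    [0,0,-8],
    [0,0,-13],
    [-6,0,-18],
  ],
  turn=[
    [0,0,0],
    [0,0,0],
    [0,0,0],
    [0,0,0],
    [0,0,0],
  ],
)

```text
clock: 16.8
position: [0.4292, 0.1956, 0.2313]
tool_rot: [3.14, -0.002, 1.804]
force: [1.3, -1.8, 0.1]
grip_width: -0.0002
```

Request:
arm_command(
  gripper=[0,0,0,0],
  slide=[
    [-5,0.4,-2.6],
    [-10,0.4,-2.6],
    [-12,0.4,-2.6],
    [-12,0.4,-2.6],
  ],
  turn=[
    [0,0,0],
    [0,0,0],
    [0,0,0],
    [0,0,0],
  ],
)

```text
clock: 17.3
position: [0.4608, 0.0762, 0.2552]
tool_rot: [-3.141, 0.0, 1.796]
force: [-0.3, 0.4, 0.3]
grip_width: -0.0002
```

```bash
python3 st.py; python3 -c "
from look import *
im,M=look('w11')
g=cv2.cvtColor(im,cv2.COLOR_BGR2GRAY)
k,l,st,c=cv2.connectedComponentsWithStats((g[:150]<64).astype(np.uint8))
for i in range(1,k):
    if 200<st[i,4]<3000: print(st[i],c[i].round(1),ray('wrist',[c[i]],.065,M)[0].round(4))
"
```

```text
clock 17.3 lane TCP x 0.1431 y 0.0259 z 0.2552 yaw deg [-1.7999e+02  2.0000e-02  1.0293e+02] [-0.25  0.44  0.27] [ 0.17  0.28 -0.56  1.95  0.18  0.96 -0.25]
[0.4608 0.0762 0.2552] [-3.141  0.     1.796] 17.3
[ 35. 160.] lane x 208.0 y(wrist centre 493) 351.3 [ 90.1 200.1] 39.5
[505. 133.] lane x 223.5 y(wrist centre 493) -147.8 [73.5 77.9] 38.2
[350. 209.] lane x 145.3 y(wrist centre 493) 2.9 [48.6 69. ] 12.9
[509. 268.] lane x 84.8 y(wrist centre 493) -167.7 [48.3 67.2] 9.0
[616. 280.] lane x 64.0 y(wrist centre 493) -339.1 [44.3 62.5] 66.5
[606. 419.] lane x -304.2 y(wrist centre 493) -482.0 [234.7 654.8] 46.3
[ 558    0   82   65 2906] [606.   22.9] [0.7083 0.36   0.065 ]
[303  12  33  29 726] [319.1  26.2] [0.4183 0.2404 0.065 ]
```

```bash
python3 -c "
from h import *
print(job_done())"
```

```text
the job is handed in; nothing more can be done
None
```

The punnet is on the weighing plate, the button has been pressed and released, and the job is handed in at about 17 s of the 69 s allowed.

I squared the punnet up with a two-finger push from its right side. I then slid it from behind down the lane with both fingertips, backed off, pressed the button with the closed fingers and moved clear.

**Punnet position:** the last wrist view put it at lane x ≈ 145 mm, about 1–3 mm left of the centre line, and square to the lane within about 0.2°. The reading taken before the press agreed within 1 mm, so it did not move when I pressed.

**Button:** contact began at about z = 66 mm and the press stopped at 60.4 mm. That fits the full 6 mm of travel, but I had no direct reading of the button joint. The stop force reached 37.8 N, more than intended and close to the 40 N limit on the arm and gripper body, though only the fingertips were in contact. I lifted off with the next move. I did not measure the button's height afterwards.

**Checks that disagreed:**
- The views differed by about 3 mm on the lane's centre line, so I used the average and checked the gaps to the rails in the pictures instead.
- The force sensor showed 5–8 N upward and about 6 N backward during the push from behind, which I could not fully explain. I saw no tipping in the pictures.

I saw no contact with the rails or the stop. In the views I checked, the spare punnet and label roll stayed within about 3 mm of where they were measured. The tub, weight and marker looked undisturbed but were not measured.

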